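Seat a glass window blank in its nest and hold the thickness gauge on the pencilled ring

TASK

Take the ground-glass window blank with the pencilled ring, put it ring side up into the round recess of the graphite nest and press it down past the nest's spring pin until it lies flush. Then lift the thickness gauge out of its wooden holder and hold it upright with its sprung tip on the glass inside the ring, pressed lightly so that the tip is about half-way in; never drive it down hard. Finish while still holding the gauge there for its reading, and leave everything else on the bench where it is.

Things in the scene. Friction and masses are not known exactly. Their poses are not given: they have to be found in the camera images.
- blank: The window blank: a frosted white glass disc, 50 mm in diameter and 12 mm thick, about 50 g, lower edge chamfered 1.5 mm, lying flat on the bench with the pencilled ring on its upper face. Origin: centre of its underside; z up. Its place is swapped at random with small_blank and flange.
- blank_spot (a point): Centre of the thin dark pencilled ring (18 mm inner diameter) on the upper face of the blank, 12 mm from the disc's centre along the blank's +x.
- nest: The measuring nest: a square dark graphite block 90 x 90 x 30 mm fixed to the bench, with a flat-bottomed round recess in the middle of its top, 52 mm in diameter and 12 mm deep, so a seated blank is flush with the top. A steel spring pin comes through its +x wall. Origin: centre of the underside; z up.
- pin_nose (a point): Centre of the spring pin's round nose (radius 6 mm), 5.5 mm below the nest's top, standing 2.6 mm into the recess from the nest's +x side. It pushes sideways with 1.5 to 3 N and yields 3 mm outwards. It stops the blank about half-way in; a push of 5 to 15 N down on the blank takes it home, where it lies about 1 mm off centre, to the nest's -x.
- nest_seat (a point): Centre of the floor of the nest's recess, 18 mm above the bench and 12 mm below the nest's top. A seated blank's origin lies here, within about 1 mm.
- holder: The gauge's holder: a dark wooden block 64 x 64 x 50 mm fixed to the bench, with one bore 18.5 mm in diameter and 42 mm deep in the middle of its top. Origin: centre of the underside. Nest and holder swap places at random.
- gauge: The pen-type ultrasonic thickness gauge (0.1 to 0.15 kg), upright in the holder. Origin: on its axis under its collar, which rests on the holder's top, 50 mm above the bench; z up its axis. Above: round collar 30 mm across, 7 mm high; square grey body 24 x 24 mm (faces across x and y) to 88 mm; cap to 92 mm. Below: steel nose 16 mm across, 28 mm long, then the tip.
- gauge_grip (a point): Good place to grip the gauge, on the square part of its axis, 56 mm above the gauge's origin.
- tip_end (a point): Centre of the flat end of the gauge's sprung tip, a black rubber pin 8 mm in diameter that stands 8 mm out of the nose: 36 mm below the gauge's origin when free.
- tip (a joint): How far the gauge's tip is pushed in (m): 0 free, 0.006 at its stop. The spring takes 1.5 N to start and 4.5 N at the stop (0.5 N per mm), beyond it the tip is rigid.
- small_blank: Bystander: a smaller frosted disc without a mark, 36 mm in diameter, 12 mm thick. Origin: centre of the underside.
- flange: Bystander: a frosted glass ring, 62 mm outside, 40 mm inside, 12 mm high. Origin: centre of the underside.
- paddle: Bystander: a graphite paddle with a wooden handle, 225 mm long along its x, 22 mm high, lying between nest and holder. Origin: on the bench under the neck, 110 mm from the handle's end.
- wood_block: Bystander: a charred wooden block, 70 x 100 x 60 mm. Origin: centre of the underside.
- screwdriver: Bystander: a screwdriver with a red handle, lying to the robot's left.
- reamer: Bystander: a graphite reamer with a wooden handle, 170 mm long and 18 mm thick, lying to the robot's right.
- flask: Bystander: a round glass flask, 130 mm high with its cork ring, 90 mm across. Origin: centre of the underside.
Mind the look-alikes: they are no part of the job. There is more than one size of the gauge; the job needs the smallest.

How it is judged (in metres and radians):
On the way, in this order (a step that is already met when the one before it is completed fails the run):
1. the blank lies flush in the nest's recess (z of blank in the frame of nest_seat below 0.0015 m and horizontal distance between blank and nest_seat below 0.004 m and angle between blank's own z axis and vertical below 0.04 rad), for 0.2 s.
2. the gauge is held in the fingers, clear of its holder (contact force between the fingers and gauge above 1 N and contact force between gauge and holder below 0.1 N and z of gauge in the frame of holder above 0.08 m), for 0.1 s.
At the end, for the whole second after the job is handed in: Blank flush in the nest (within 1.5 mm of its floor, 4 mm of centre, 0.04 rad of level); fingers hold the gauge still, upright within 0.12 rad, tip within 5 mm of the ring's centre, pushed in 1 to 5 mm of 6, pressing the blank with 1 to 7 N; fingers off the blank, gauge off the nest (all of step 1 and horizontal distance between tip_end and blank_spot below 0.005 m and angle between gauge's own z axis and vertical below 0.12 rad and value of joint tip between 0.001 and 0.005 m and contact force between gauge and blank between 1 and 7 N and contact force between the fingers and gauge above 2 N and contact force between the fingers and blank below 0.5 N and contact force between gauge and nest below 0.5 N and linear speed of gauge below 0.02 m/s); the arm keeps its last pose, push and grip.
It fails at once if the gauge is driven down hard on the blank (over 15 N) (contact force between gauge and blank above 15 N).
It fails at once if a bystander is moved by more than 30 mm (distance of any of small_blank, flange, paddle, wood_block, screwdriver, reamer, flask from where it was at the start of the episode above 0.03 m).
It also fails if it takes over 64 s, if anything falls off the work surface, if the arm or the gripper's body presses on something with over 40 N, if the wrist force passes 120 N, or if a joint passes its speed limit or range.

ROBOT

A 6-joint arm with a two-finger parallel gripper is mounted at the origin on the work surface. World frame = base frame: x ahead of the robot, y to its left, z up, the work surface at z = 0. Lengths are in mm, angles in rad, forces in N, time in s.
With the tool pointing down it reaches from about 300 to 775 mm from the base axis. Payload 14.6 kg.
Tool frame: the origin (TCP) lies on the centre line of the jaws, within the pads' length; the fingertips stand 19 mm ahead of it and the grasp point (between the pads) is the TCP (bot.tip_reach is the distance from the TCP to the fingertips, in mm); y points along the fingers, x is the direction in which the jaws open and shut, and the axes are right-handed (so a half turn about y gives the same grasp; the last joint's range is limited). The gripper opens to 85 mm and grips with 20 to 120 N. Pads are 22 mm wide; open, the fingers measure 114 mm over their backs; the gripper's body (76 mm by 85 mm) begins 54 mm behind the grasp point. The pads swing forward as they close: fully open they stand 13 mm farther back than shut.
Start: joints at [-1.27, 0.3, 1.521, -0, 1.321, -0.067], TCP at [197.752, -513.209, 250.281] pointing down, gripper open.
Joint ranges: [-3.03, 3.03], [-0.79, 2.21], [0.23, 2.52], [-1.04, 4.18], [0, 3.07], [-2.55, 2.55]. Speed limits (rad/s): [2.22, 2.22, 2.57, 3.14, 3.14, 3.14].

INTERFACE

Orientations are given as a unit quaternion [w, x, y, z].
In Python, from rig import bot gives the robot as it stands. Calls block until the motion is done:
- bot.move_to(position, orientation): joint-space move of the TCP to a pose.
- bot.servo_line(position, attitude=None, speed=150, until_force=None): straight line of the TCP; attitude=None keeps the orientation; speed is the mean speed in mm/s. With until_force (N) it stops when the force on the tool has changed by that much, and returns True; else False.
- bot.move_joints(angles): joint-space move.
- bot.move_gripper(opening, grip_force=None): finger opening in mm; grip_force is the grip in N (None keeps the last); returns when the fingers have stopped.
- bot.dwell(seconds).
- bot.ik(position, orientation): joint angles nearest the present ones, or None.
- bot.read_state(): the state.
- bot.read_camera(name): name is "scene" or "top" or "wrist"; returns a dict with "image" (400x640x3 uint8, blue, green, red), "depth" (400x640 float32, mm along the optical axis (not along the pixel's ray), 0 where there is no reading), "fovy" (degrees; the focal length in pixels is half the picture's height over the tangent of half this angle, whatever the lens; pixels are square), "cx", "cy" (the principal point, pixels), "k1" (the pictures are not rectified: a ray, as slopes to the right and down, at radius r is drawn at 1 + k1 r^2 times it, then the intrinsics apply), "eye" and "attitude" of the camera in the world; the wrist camera has in their place "mount" (4x4, takes a point from camera to tool coordinates, whose origin is the TCP and whose axes are the tool frame's). Camera axes: x right, y down, z forward; pixel columns grow to the right and rows downward; lengths in mm; the calibration is good to about 2 mm. A picture is of the moment at which its call begins: read the wrist's pose just before it.
A pose or a line that the arm cannot do raises bot.MotionError and nothing moves.
- bot.finish_job(): hands the job in, once; it reports no verdict.
The state is a dict: "clock": time; "joint_positions": joint angles; "qvel": joint speeds; "effort": joint torques, N m; "ee_pos": TCP position; "tool_rot": TCP orientation; "ft_force": force on the tool from outside, world axes, zero at the start; "moment": the same for the moment, N m; "grip_width": finger opening in mm.
Only numpy, scipy, OpenCV 4.12 (cv2) and the standard library are available. Lean on these libraries where they do the work, as an engineer would, in place of code of your own. Each camera call takes 0.05 s, during which the arm holds its last target. There are 200 camera calls.

## Working session

There is one attempt and no reset: what is moved stays moved. The work goes in short steps, each a Python script; the robot and the scene stay as the last script left them, time stands still between calls to the robot, and variables do not carry over. Pictures are saved under pics/ and viewed, about 8 in all and at most 12, crops included, and the job is handed in when it is done.

```bash
ls; mkdir -p pics; cat > h.py <<'E'
import numpy as np, cv2, json
from rig import bot
from scipy.spatial.transform import Rotation as R
def rot(q): return R.from_quat([q[1],q[2],q[3],q[0]]).as_matrix()
def quat(M):
    q=R.from_matrix(M).as_quat(); return [q[3],q[0],q[1],q[2]]
def cam(name):
    s=bot.read_state(); c=bot.read_camera(name)
    c['f']=200/np.tan(np.radians(c['fovy'])/2)
    if name=='wrist':
        T=np.eye(4);T[:3,:3]=rot(s['tool_rot']);T[:3,3]=s['ee_pos']; T=T@np.array(c['mount'])
    else:
        T=np.eye(4);a=np.array(c['attitude']);T[:3,:3]=a if a.shape==(3,3) else rot(a);T[:3,3]=c['eye']
    c['T']=T; return c
def slopes(c,uv):
    d=(np.atleast_2d(uv).astype(float)-[c['cx'],c['cy']])/c['f']; s=d.copy()
    for _ in range(20): s=d/(1+c['k1']*(s**2).sum(1,keepdims=True))
    return s
def at_z(c,uv,z):   # intersect pixel rays with height z
    s=slopes(c,uv); d=np.c_[s,np.ones(len(s))]@c['T'][:3,:3].T; o=c['T'][:3,3]
    return o+d*((z-o[2])/d[:,2])[:,None]
def at_depth(c,uv):
    uv=np.atleast_2d(uv); D=c['depth'][uv[:,1].round().astype(int),uv[:,0].round().astype(int)]
    s=slopes(c,uv); return (np.c_[s,np.ones(len(s))]*D[:,None])@c['T'][:3,:3].T+c['T'][:3,3]
def proj(c,p):
    q=(np.atleast_2d(p)-c['T'][:3,3])@c['T'][:3,:3]; s=q[:,:2]/q[:,2:]
    return s*(1+c['k1']*(s**2).sum(1,keepdims=True))*c['f']+[c['cx'],c['cy']]
def down(yaw):  # tool pointing down (tool z? checked) 
    s=None
E
python3 - <<'E'
from h import *
s=bot.read_state(); print({k:np.round(v,3).tolist() for k,v in s.items()}); print(rot(s['tool_rot']).round(3))
for n in ['top','scene','wrist']:
    c=cam(n); cv2.imwrite(f'pics/{n}0.png',c['image']); print(n,c['f'],c['cx'],c['cy'],c['k1'],c['T'].round(3).tolist())
E
```

```text
pics
{'clock': 0.0, 'joint_positions': [-1.27, 0.3, 1.522, 0.0, 1.321, -0.067], 'qvel': [-0.0, -0.0, 0.002, 0.001, -0.002, -0.001], 'effort': [0.0, -54.35, -36.179, -0.0, 0.004, -0.0], 'ee_pos': [197.695, -512.999, 249.711], 'tool_rot': [0.583, -0.583, 0.4, -0.4], 'ft_force': [-0.106, -0.445, 0.108], 'moment': [-0.034, 0.022, -0.032], 'grip_width': 85.379}
[[ 0.36  -0.     0.933]
 [-0.933  0.001  0.36 ]
 [-0.001 -1.     0.   ]]
top 405.8757296989119 314.69672323777337 198.81724089763924 -0.03672052492911583 [[-0.102, -0.969, 0.225, 316.966], [-0.995, 0.099, -0.022, 3.808], [-0.001, -0.226, -0.974, 1196.546], [0.0, 0.0, 0.0, 1.0]]
scene 507.783616379894 329.0023162515347 204.42425530278464 -0.10792415275979406 [[0.645, 0.53, -0.551, 1244.927], [0.764, -0.445, 0.468, -565.297], [0.003, -0.722, -0.692, 940.81], [0.0, 0.0, 0.0, 1.0]]
wrist 342.65568900579905 316.66602027431816 196.1713721807737 -0.05588601605186579 [[0.359, -0.882, -0.304, 277.804], [-0.933, -0.34, -0.118, -482.232], [0.0, 0.326, -0.945, 373.773], [0.0, 0.0, 0.0, 1.0]]
```

View pics/top0.png

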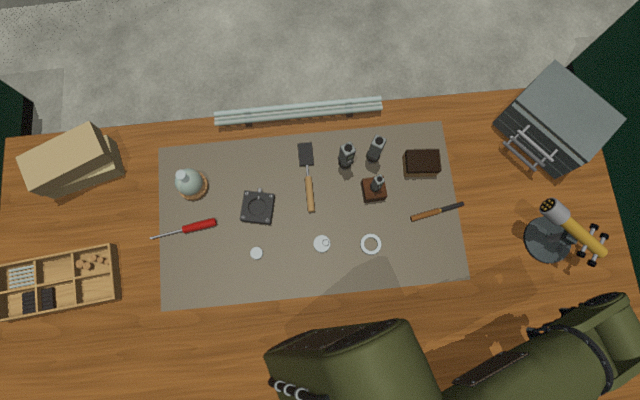

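View pics/scene0.png

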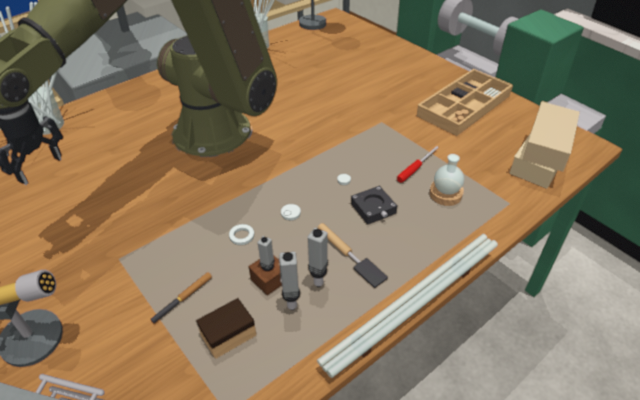

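Top view: the ring-marked 50 mm disc is at (321,243), the plain small disc at (256,253) and the flange at (371,244). The nest is at (258,207) with its pin on the far (+x) side. The small gauge stands in the wooden holder at (374,189), and the two larger gauges stand free at (347,155) and (376,150). Next I'll look from close up.

```bash
cat >> h.py <<'E'
def down(yaw):
    c,s=np.cos(yaw),np.sin(yaw); x=np.array([c,s,0]);y=np.array([0,0,-1.]);return quat(np.c_[x,y,np.cross(x,y)])
E
python3 - <<'E'
from h import *
c=cam('top')
n={'blank':(321,243),'small':(256,253),'fl':(378,244),'nestfloor':(258,207),'nesttop':(247,215),'holder':(366,196),'gauge top':(379,181),'g2':(350,147),'g3':(379,142),'paddle':(310,195),'block':(422,160),'flask':(190,180)}
for k,v in n.items(): print(k,at_depth(c,v)[0].round(1))
# look: choose yaw -pi/2 (tool x=-y, z=+x): camera 86mm ahead in x
B=at_depth(c,(321,243))[0]; N=at_depth(c,(258,207))[0]; H=at_depth(c,(366,196))[0]
q=down(-np.pi/2)
for k,P,h in [('H',H,260),('B',B,200),('N',N,200)]:
    bot.move_to([P[0]-20,P[1],h],q)
    w=cam('wrist'); cv2.imwrite(f'pics/w{k}.png',w['image']); np.save(f'w{k}.npy',w,allow_pickle=True)
    print(k,bot.read_state()['clock'], proj(w,P).round(0))
a=[cv2.imread(f'pics/w{k}.png')for k in'BN']
cv2.imwrite('pics/wBN.png',cv2.resize(np.vstack(a),None,fx=.75,fy=.75,interpolation=3))
E
```

```text
blank [457.1 -28.3  12.8]
small [447.  162.7  14.1]
fl [ 437.5 -194.4    8.6]
nestfloor [582.2 146.9  16.4]
nesttop [559.3 179.6  26.3]
holder [ 575.6 -171.9   49. ]
gauge top [ 592.7 -198.3  140.5]
g2 [ 684.  -127.5  177. ]
g3 [ 689.8 -206.   178.4]
paddle [602.5 -10.5  18.5]
block [ 664.9 -349.4   59. ]
flask [664.8 326.3  85.9]
H 2.05 [[316. 148.]]
B 2.9 [[316. 155.]]
N 3.8167 [[316. 154.]]
```

View pics/wBN.png

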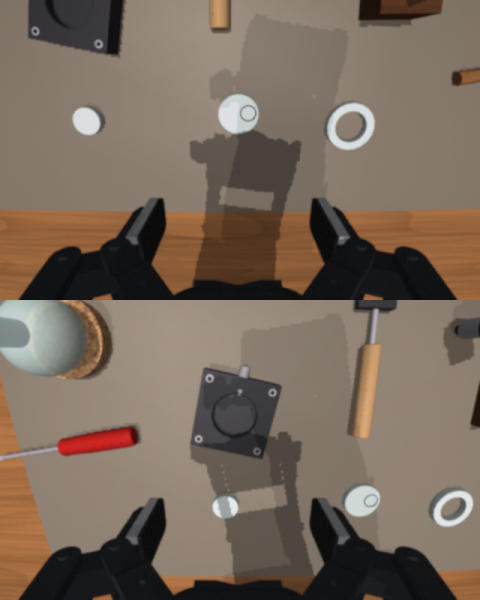

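View pics/wH.png

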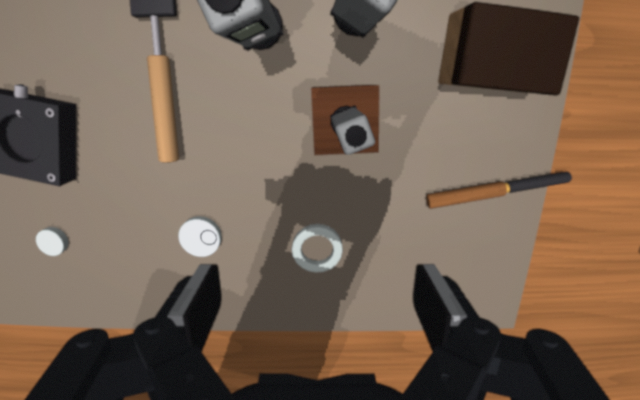

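The close wrist view confirms the targets. The 50 mm disc with the ring is at (317,151) in wB; its ring centre is at about (331,151), so the blank's +x points near world -y. The nest's four screws and the pin (upper side) show in wN. The gauge in the holder is at (353,133) in wH, turned roughly 20°, and is the smallest of the three. Next are close views from two places for blank, nest and gauge.

```bash
python3 - <<'E'
from h import *
print(bot.tip_reach)
q=down(-np.pi/2)
out={}
for k,P,h in [('N',(582,147),150),('B',(457,-28),130),('H',(577,-172),270)]:
    for i,dy in enumerate((-25,25)):
        bot.move_to([P[0]-35,P[1]+dy,h],q); bot.dwell(.3)
        w=cam('wrist'); np.save(f'v{k}{i}.npy',w,allow_pickle=True); cv2.imwrite(f'pics/v{k}{i}.png',w['image'])
        print(k,i,proj(w,[P[0],P[1],20]).round(0),bot.read_state()['clock'])
tiles=[]
for k in 'NBH':
    r=[]
    for i in (0,1):
        w=np.load(f'v{k}{i}.npy',allow_pickle=True).item(); P={'N':(582,147,25),'B':(457,-28,12),'H':(577,-172,80)}[k]
        u,v=proj(w,P)[0].astype(int); im=cv2.copyMakeBorder(w['image'],120,120,120,120,cv2.BORDER_CONSTANT)
        t=im[v+20:v+220,u:u+240]; r.append(cv2.resize(t,(320,266)) if False else t); print(k,i,'tile origin',u-120,v-100)
    tiles.append(np.hstack(r))
cv2.imwrite('pics/tiles.png',np.vstack(tiles))
E
```

```text
19.0
N 0 [[284. 150.]] 4.5083
N 1 [[349. 150.]] 5.175
B 0 [[282. 156.]] 6.5333
B 1 [[352. 155.]] 7.2
H 0 [[294. 128.]] 8.5917
H 1 [[339. 128.]] 9.2583
N 0 tile origin 163 51
N 1 tile origin 230 51
B 0 tile origin 162 53
B 1 tile origin 231 53
H 0 tile origin 170 36
H 1 tile origin 223 36
```

View pics/tiles.png

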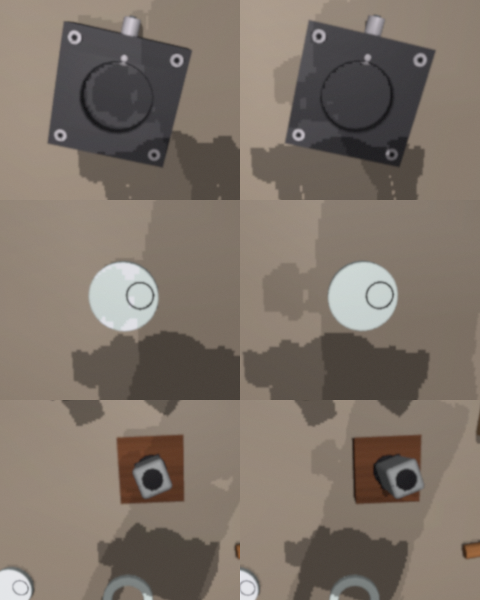

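Tiles: the nest's four screws, its rim and pin (top edge); the blank's outline and ring, ring to the right; the gauge's black cap at (153,480) and (406,480) with its turned square body. Now I'll fit these features and triangulate heights.

```bash
cat >> h.py <<'E'
def tri(cs,uvs):
    A=np.zeros((3,3));b=np.zeros(3)
    for c,uv in zip(cs,uvs):
        d=c['T'][:3,:3]@np.r_[slopes(c,uv)[0],1]; d/=np.linalg.norm(d); M=np.eye(3)-np.outer(d,d); A+=M; b+=M@c['T'][:3,3]
    return np.linalg.solve(A,b)
def blob(c,uv,r,lo=None,hi=None):
    g=cv2.cvtColor(c['image'],cv2.COLOR_BGR2GRAY).astype(float); y,x=np.mgrid[:400,:640]
    m=np.hypot(x-uv[0],y-uv[1])<r
    m&=(g>lo) if lo else (g<hi)
    return np.array([x[m].mean(),y[m].mean()])
def circ(P):
    P=P[:,:2]; s=np.linalg.lstsq(np.c_[2*P,np.ones(len(P))],(P**2).sum(1),rcond=None)[0]
    return s[:2],np.sqrt(s[2]+s[:2]@s[:2])
def disc(c,uv,z,r=55,thr=175):
    g=cv2.cvtColor(c['image'],cv2.COLOR_BGR2GRAY); m=(g>thr).astype(np.uint8)
    k=np.zeros_like(m);cv2.circle(k,(int(uv[0]),int(uv[1])),r,1,-1); m&=k
    ct=max(cv2.findContours(m,cv2.RETR_EXTERNAL,cv2.CHAIN_APPROX_NONE)[0],key=cv2.contourArea)
    h=cv2.convexHull(ct)[:,0]
    e=cv2.fitEllipse(ct); return np.array(e[0]),e,circ(at_z(c,ct[:,0],z))
E
python3 - <<'E'
from h import *
V={k+str(i):np.load(f'v{k}{i}.npy',allow_pickle=True).item() for k in'NBH' for i in(0,1)}
g=lambda k:cv2.cvtColor(V[k]['image'],cv2.COLOR_BGR2GRAY)
S0=[(75,38),(177,60),(60,135),(154,154)];S1=[(79,36),(180,60),(58,135),(151,154)]
P=[]
for a,b in zip(S0,S1):
    a=blob(V['N0'],np.add(a,(163,51)),8,lo=115);b=blob(V['N1'],np.add(b,(230,51)),8,lo=115)
    p=tri([V['N0'],V['N1']],[a,b]);P.append(p);print('screw',p.round(1),at_z(V['N0'],a,30)[0].round(1),at_z(V['N1'],b,30)[0].round(1))
P=np.array(P);print('nest',P.mean(0).round(2)); 
# S order: UL,UR,LL,LR; image up = +x world
vx=(P[0]+P[1]-P[2]-P[3])[:2]; vy=(P[0]+P[2]-P[1]-P[3])[:2]; print('nest yaw',np.arctan2(vx[1],vx[0]),np.arctan2(-vy[0],vy[1]),np.linalg.norm(vx)/2,np.linalg.norm(vy)/2)
for i,uv,ru in [(0,(162+124,53+96),(162+140,53+95)),(1,(231+123,53+96),(231+139,53+95))]:
    c=V[f'B{i}']; G=g(f'B{i}'); print('bright',G[uv[1],uv[0]-15],G[uv[1],uv[0]-60])
    e,_,ci=disc(c,uv,12,thr=165); print('disc',e,ci)
    r=blob(c,ru,18,hi=150); print('ring',r,at_z(c,r,12)[0].round(1)); V[f'e{i}']=e; V[f'r{i}']=r
    print('depth z',at_depth(c,[uv])[0].round(1))
print('blank tri',tri([V['B0'],V['B1']],[V['e0'],V['e1']]),'ring tri',tri([V['B0'],V['B1']],[V['r0'],V['r1']]))
a=blob(V['H0'],(170+153,36+80),13,hi=50);b=blob(V['H1'],(223+166,36+80),13,hi=50)
print('cap',a,b,tri([V['H0'],V['H1']],[a,b]),at_z(V['H0'],a,142),at_z(V['H1'],b,142))
for k,o,cs in [('H0',(170,36),[(117,37),(184,35),(185,101),(120,103)]),]:
    q=at_z(V[k],np.add(cs,o),50);print('holder',q.round(1),q.mean(0))
cv2.imwrite('pics/hz.png',np.hstack([cv2.resize(V[k]['image'][y-60:y+60,x-60:x+60],(400,400),interpolation=2) for k,(x,y) in (('H0',(323,116)),('H1',(389,116)))]))
E
```

```text
screw [627.6 177.1  30. ] [627.4 177.1  30. ] [627.8 177.1  30. ]
screw [612.1 107.   31.9] [612.  106.8  30. ] [611.9 106.5  30. ]
screw [557.3 192.9  30.2] [557.3 193.   30. ] [557.2 192.9  30. ]
screw [531.  119.6  -1. ] [542.2 119.9  30. ] [542.7 125.5  30. ]
nest [582.   149.13  22.77]
nest yaw -0.1859487467126496 -0.28368491536113966 77.04080283402969 74.69365920821903
bright 209 137
disc [284.82809448 149.27108765] (array([459.26785989, -29.45038511]), np.float64(24.50320958714671))
ring [302.19594595 148.08783784] [460.9 -41.9  12. ]
depth z [460.5 -30.5  13.4]
bright 209 132
disc [353.43917847 148.82424927] (array([459.36560933, -29.59482324]), np.float64(24.327958881086282))
ring [370.63636364 147.83766234] [460.8 -41.8  12. ]
depth z [459.8 -30.   11.2]
blank tri [460.11938338 -29.5151677   12.31759953] ring tri [460.76937617 -41.88720847  11.63328978]
cap [322.18245614 115.09473684] [388.84745763 115.27457627] [ 602.4152256  -200.11752664  139.50056559] [[ 602.70762255 -200.07485118  142.        ]] [[ 602.61961791 -199.59749482  142.        ]]
holder [[ 633.  -168.    50. ]
 [ 634.9 -231.7   50. ]
 [ 572.  -234.7   50. ]
 [ 570.  -169.4   50. ]] [ 602.48484495 -200.94354975   50.        ]
```

View pics/hz.png

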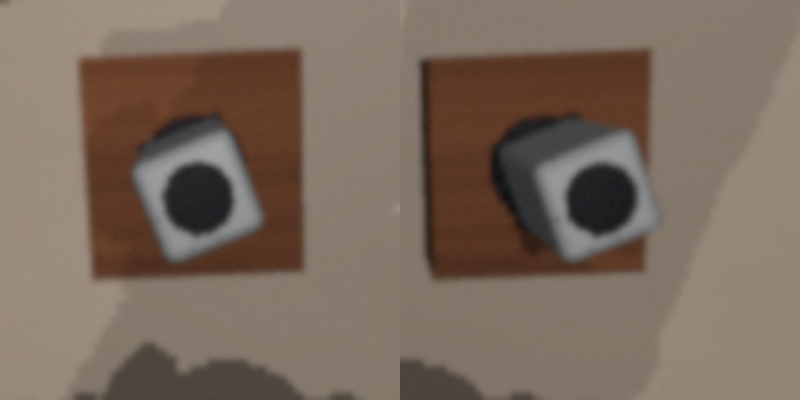

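Results:
- **Nest:** three clean screws form a 72 mm square at z≈30. Centre is (584.6,149.9), yaw −0.22. The fourth screw is in shadow and rejected.
- **Blank:** (459.3,−29.5), top at 12.3 mm, ring 12.4 mm away towards −y.
- **Gauge:** axis (602.5,−200), top at 139.5 to 142 mm, body faces along yaw −1.07.

All of these agree with the given sizes. Now I'll grasp the blank, using a bench touch to find the fingertip height.

```bash
python3 - <<'E'
from h import *
q=down(-np.pi/2); x,y=459.3,-29.5
bot.move_gripper(62,20)
bot.move_to([x,y,60],q)
hit=bot.servo_line([x,y,5],speed=60,until_force=3); s=bot.read_state(); z=s['ee_pos'][2]; print(hit,s['ee_pos'].round(2) if hasattr(s['ee_pos'],'round') else s['ee_pos'],s['ft_force'])
bot.servo_line([x,y,z+8.5],speed=40)
bot.move_gripper(40,20); s=bot.read_state(); print(s['grip_width'],s['ee_pos'])
bot.servo_line([x,y,z+8.5+60],speed=150)
bot.dwell(.2); c=cam('wrist'); np.save('held.npy',c,allow_pickle=True); s=bot.read_state(); print(s['grip_width'],s['ee_pos'],s['clock'],s['ft_force'])
cv2.imwrite('pics/held.png',c['image'])
E
```

```text
True [458.95 -29.47  13.45] [-3.32898203  0.27624455 10.29637543]
48.90264220628761 [459.25537569 -29.48026704  21.96746248]
48.86741157513695 [458.95036944 -29.46396178  81.15150247] 12.775 [-0.04590688  0.82233513 -0.12307628]
```

View pics/held.png

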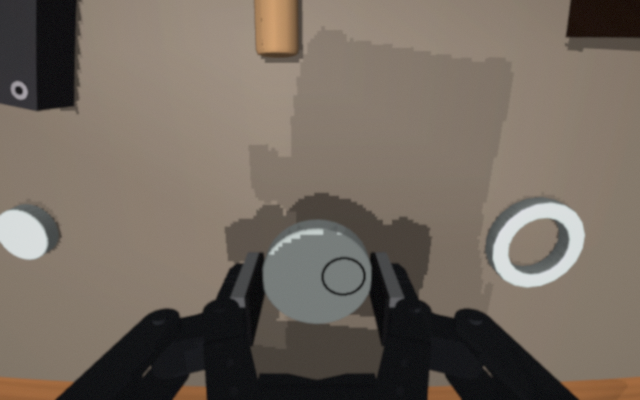

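The blank is held level between the pads, ring up: disc centre about (317,275), ring (343,276).

```bash
python3 - <<'E'
from h import *
c=np.load('held.npy',allow_pickle=True).item()
r=blob(c,(343,276),24,hi=85); g=cv2.cvtColor(c['image'],cv2.COLOR_BGR2GRAY); print(g[276,343],g[276,300],g[260:295,343])
print('ring',r,at_z(c,r,71.2)[0]); 
for uv in [(263,275),(371,275),(317,324),(317,225)]: print(uv,at_z(c,[uv],71.2)[0].round(2))
print(g[218:240,317],g[315:330,317], g[275,258:270],g[275,365:378])
E
```

```text
123 122 [112 122 123 124 124 124 123 123 123 123 123 122 122 123 123 123 123 122
 122 122 123 124 123 123 122 122 123 122 122 122 123 120 109  78  55]
ring [343.11076923 275.96923077] [460.37644963 -40.9011514   71.2       ]
(263, 275) [460.87  -4.8   71.2 ]
(371, 275) [460.83 -53.47  71.2 ]
(317, 324) [433.69 -29.14  71.2 ]
(317, 225) [485.49 -29.13  71.2 ]
[ 73  85  96 102 102 102 102 102 105 114 142 171 190 200 202 196 174 144
 126 123 123 122] [123 122 121 122 122 121 120 115  99  79  71  66  67  66  66] [ 11  10  15  25  58  95 115 122 123 123 122 122] [ 72 107 121 122 120 105  68  32  15  10  13  12  10]
```

```bash
cat >> h.py <<'E'
def goto(p,q=None,tries=2,speed=60):
    p=np.array(p,float);cmd=p.copy()
    for _ in range(tries):
        bot.servo_line(cmd.tolist(),q,speed=speed); bot.dwell(.1); cmd+=p-np.array(bot.read_state()['ee_pos'])
    return cmd
E
python3 - <<'E'
from h import *
q=down(-np.pi/2-.22); x,y=583.97,149.8
bot.servo_line([459,-29.5,110],speed=200)
bot.move_to([x,y,90],q)
cmd=goto([x,y,58],tries=3)
print(bot.read_state()['ee_pos'],cmd)
hit=bot.servo_line([cmd[0],cmd[1],cmd[2]-13],speed=12,until_force=3)
s=bot.read_state(); print(hit,s['ee_pos'],s['ft_force'],s['clock'],'bottom',s['ee_pos'][2]-22)
c=cam('wrist'); np.save('ins.npy',c,allow_pickle=True); cv2.imwrite('pics/ins.png',c['image'][180:360,180:460])
E
```

```text
[583.95342543 149.7812781   57.88952201] [583.96510824 149.79257095  58.01319128]
True [583.90233831 149.79822268  46.32565838] [-1.17751617 -0.2528315   4.8419186 ] 16.325 bottom 24.325658375097404
```

The blank sits on the pin with its bottom at 24.3, half-way in as expected. Release it and press it home with shut fingers.

```bash
python3 - <<'E'
from h import *
c0=bot.read_state()['ee_pos']
bot.move_gripper(62)
x,y=583.95+2*.976,149.8-2*.218
bot.servo_line([583.95,149.8,75],speed=120); bot.move_gripper(0)
cmd=goto([x,y,62],tries=2)
for f,zt in [(15,45)]:
    hit=bot.servo_line([cmd[0],cmd[1],zt],speed=15,until_force=f); s=bot.read_state(); print(hit,s['ee_pos'],s['ft_force'],s['clock'])
bot.dwell(.3); s=bot.read_state(); print(s['ee_pos'],s['ft_force'])
bot.servo_line([x-35,y-10,150],down(-np.pi/2-.22),speed=200); bot.dwell(.2)
c=cam('wrist'); np.save('seat.npy',c,allow_pickle=True); u,v=proj(c,[584,150,30])[0].astype(int)
cv2.imwrite('pics/seat.png',cv2.resize(c['image'][v-70:v+70,u-90:u+90],None,fx=3.5,fy=3.5,interpolation=2)); print(u,v,bot.read_state()['clock'])
E
```

```text
True [586.06094116 149.47508754  49.08501504] [-2.7211114  -1.08872202  6.69096788] 19.325
[586.05971647 149.45083151  49.08830354] [-2.11673886 -0.81835889  7.14504331]
292 159 20.5667
```

View pics/seat.png

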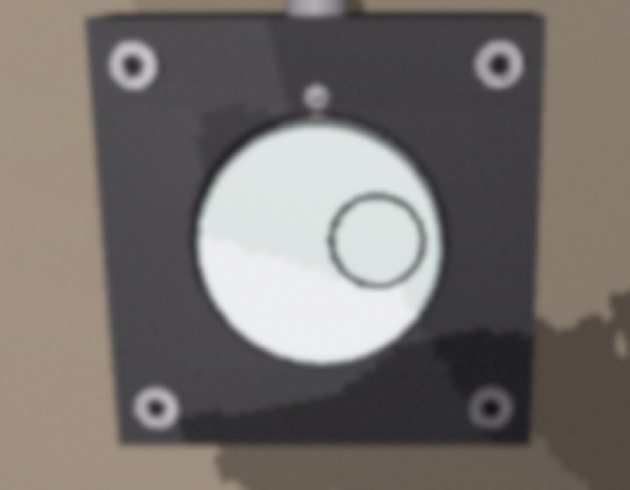

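The blank lies flush with the ring on the right. Compute the ring position, check levelness with depth, then fetch the gauge.

```bash
python3 - <<'E'
from h import *
c=np.load('seat.npy',allow_pickle=True).item()
g=cv2.cvtColor(c['image'],cv2.COLOR_BGR2GRAY)
o=np.array([292-90,159-70])
y,x=np.mgrid[:400,:640]; ru=o+np.array([377,240])/3.5; du=o+np.array([320,242])/3.5
r=blob(c,ru,15,hi=150); print('ring',r,ru,at_z(c,r,30)[0],at_z(c,du,30)[0])
m=np.hypot(x-du[0],y-du[1])<28; P=at_depth(c,np.c_[x[m],y[m]]); A=np.linalg.lstsq(np.c_[P[:,:2]-P[:,:2].mean(0),np.ones(len(P))],P[:,2],rcond=None)[0]; print('glass plane',A, P[:,2].std())
d=np.hypot(x-du[0],y-du[1]); m=(d>40)&(d<46); P=at_depth(c,np.c_[x[m],y[m]]); print('nest top',np.median(P[:,2]))
sc=np.array([(132,65),(499,65),(157,408),(490,408)])/3.5+o
S=np.array([at_z(c,blob(c,s,8,lo=110),30)[0] for s in sc]); print(S.round(1),S.mean(0), (S[1]+S[2])/2)
# gauge
qg=down(-1.074); gx,gy=602.5,-200.0
bot.servo_line([550,140,220],speed=250)
bot.move_gripper(55,30)
bot.move_to([gx,gy,215],qg)
cmd=goto([gx,gy,150],tries=2,speed=120)
bot.servo_line([cmd[0],cmd[1],106.5],speed=80)
bot.move_gripper(15,30); s=bot.read_state(); print(s['grip_width'],s['ee_pos'],s['ft_force'])
bot.servo_line([cmd[0],cmd[1],200],speed=100); bot.dwell(.2)
s=bot.read_state(); print(s['grip_width'],s['ee_pos'],s['ft_force'],s['clock'])
w=cam('wrist');np.save('gheld.npy',w,allow_pickle=True); cv2.imwrite('pics/gheld.png',w['image'])
t=cam('scene');np.save('gsc.npy',t,allow_pickle=True)
e=s['ee_pos'];print(proj(w,[[e[0],e[1],e[2]-92],[e[0],e[1],e[2]-56]]), proj(t,[[e[0],e[1],e[2]-92]]))
u,v=proj(t,[[e[0],e[1],e[2]-56]])[0].astype(int)
cv2.imwrite('pics/gh2.png',np.hstack([w['image'],cv2.resize(t['image'][v-60:v+60,u-60:u+60],(400,400))])[:, 240:])
E
```

```text
ring [308.31506849 154.68493151] [309.71428571 157.57142857] [584.66512823 138.444043    30.        ] [584.54988645 149.49880092  30.        ]
glass plane [ 0.41072912 -0.23125315 31.38973181] 15.40096711136757
nest top 30.38541979365631
[[627.8 177.2  30. ]
 [612.  106.8  30. ]
 [557.2 193.1  30. ]
 [  nan   nan   nan]] [nan nan nan] [584.59951271 149.94395402  30.        ]
24.10894694777512 [ 602.6963338  -200.05388534  107.09498439] [-1.08802119 -0.49451698  2.99307906]
23.94997004354321 [ 602.36193113 -199.91969776  199.47386439] [ 0.05417546 -0.44883139 -1.75520873] 26.35
[[316.07059999 211.74478076]
 [316.02779156 234.74971237]] [[265.59717336 249.98611924]]h.py:41: RuntimeWarning: Mean of empty slice.
  return np.array([x[m].mean(),y[m].mean()])
  ret = ret.dtype.type(ret / rcount)
```

View pics/gh2.png

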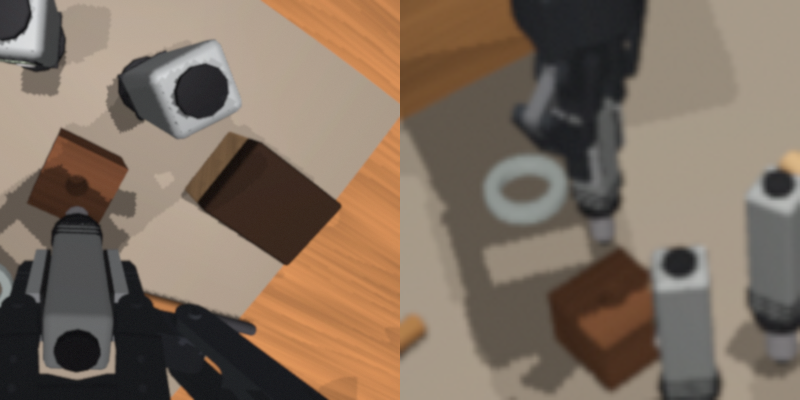

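The gauge is held upright, clear of the holder (bore visible below it, nose free). The two larger gauges stand undisturbed. Now the ring position, then approach.

```bash
python3 - <<'E'
from h import *
c=np.load('seat.npy',allow_pickle=True).item(); o=np.array([202,89])
ru=o+np.array([377,240])/3.5-.36; du=o+np.array([320,242])/3.5-.36
y,x=np.mgrid[:400,:640]
m=(np.hypot(x-du[0],y-du[1])<28)&(c['depth']>0); P=at_depth(c,np.c_[x[m],y[m]]); ok=abs(P[:,2]-np.median(P[:,2]))<6
P=P[ok]; A=np.linalg.lstsq(np.c_[P[:,:2]-P[:,:2].mean(0),np.ones(len(P))],P[:,2],rcond=None)[0]; print('glass',A,ok.mean())
r=at_z(c,ru,30)[0]; d=at_z(c,du,30)[0]; print('ring',r,'disc',d,np.linalg.norm(r-d))
qg=down(-1.074)
bot.move_to([r[0],r[1],190],qg)
cmd=goto([r[0],r[1],130],tries=3,speed=80); bot.dwell(.3)
s=bot.read_state(); f0=np.array(s['ft_force']); print(s['ee_pos'],f0,s['clock'])
w=cam('wrist');cv2.imwrite('pics/near.png',w['image'])
t=cam('scene');e=s['ee_pos'];u,v=proj(t,[[e[0],e[1],40]])[0].astype(int)
cv2.imwrite('pics/near2.png',np.hstack([w['image'][:,120:520],cv2.resize(t['image'][v-50:v+50,u-50:u+50],(400,400),interpolation=2)]))
np.save('f0.npy',f0); np.save('cmd.npy',cmd)
E
```

```text
glass [-6.56356054e-04 -6.59925156e-03  3.04060752e+01] 1.0
ring [582.695948  138.1316695  30.       ] disc [584.86434918 149.68882399  30.        ] 11.758817267223034
[582.70853185 138.10581398 129.92126141] [-0.56134468  0.00446574 -0.83804598] 29.7333
```

View pics/near2.png

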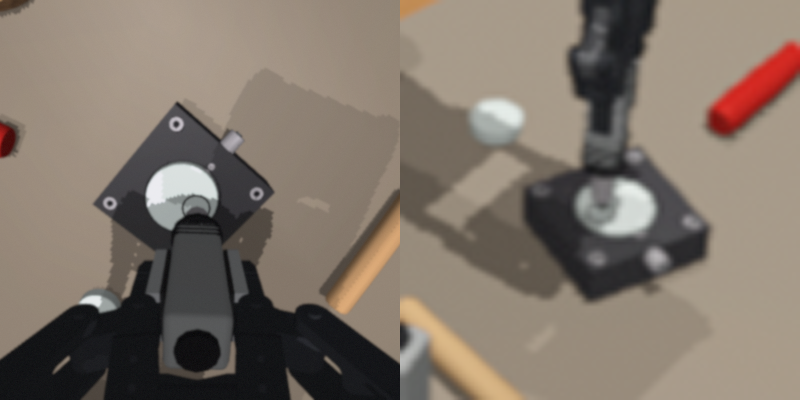

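Glass is level (0.007 rad) at z 30.4, and the tip is above the ring in both views. Descend gently.

```bash
python3 - <<'E'
from h import *
f0=np.load('f0.npy');cmd=np.load('cmd.npy')
st=lambda t:(lambda s:print(t,np.round(s['ee_pos'],2),(np.array(s['ft_force'])-f0).round(2),round(s['clock'],2)) or s)(bot.read_state())
print(bot.servo_line([cmd[0],cmd[1],cmd[2]-4],speed=20)); bot.dwell(.2); st('z126')
hit=bot.servo_line([cmd[0],cmd[1],cmd[2]-10.5],speed=4,until_force=2.3); s=st(hit); bot.dwell(.4); st('settled')
w=cam('wrist');t=cam('scene');e=s['ee_pos'];u,v=proj(t,[[e[0],e[1],40]])[0].astype(int)
cv2.imwrite('pics/fin.png',np.hstack([cv2.resize(w['image'][140:260,260:380],(400,400),interpolation=2),cv2.resize(t['image'][v-40:v+40,u-40:u+40],(400,400),interpolation=2)]))
E
```

```text
False
z126 [582.72 138.13 126.06] [-0.28  0.86 -0.91] 30.38
True [582.61 138.14 121.17] [ 1.68 -0.77  1.71] 31.48
settled [582.51 138.09 120.94] [ 2.38 -0.79  2.38] 31.88
```

View pics/fin.png

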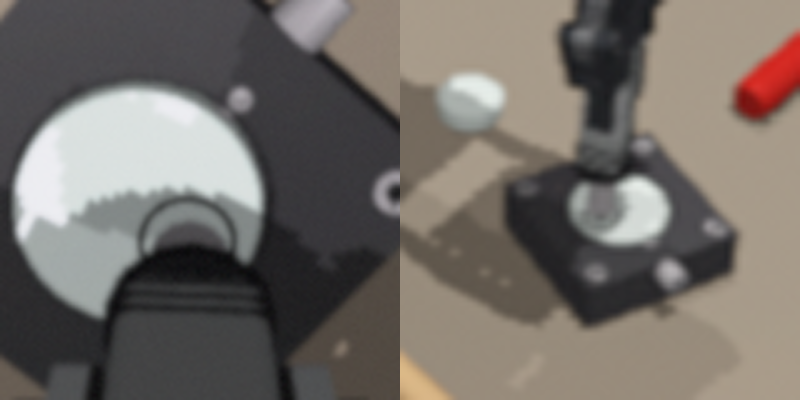

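The tip is on the glass inside the ring in the wrist view: nose centre is column 188, ring centre about (188,240) in the crop. Final numeric check before handing in.

```bash
python3 - <<'E'
from h import *
f0=np.load('f0.npy')
s=bot.read_state();e=np.array(s['ee_pos']);w=cam('wrist')
print('ring from here',at_z(w,[260+188/3.333-.35,140+240/3.333-.35],30)[0],'tcp',e)
def avg():
    F=[]
    for _ in range(12): bot.dwell(.03);F.append(bot.read_state()['ft_force'])
    return np.mean(F,0)-f0,np.std(F,0)
print(avg())
bot.servo_line([e[0],e[1],e[2]-.5],speed=3); bot.dwell(.3); print(avg()); s=bot.read_state(); print(s['ee_pos'],s['grip_width'],s['clock'])
w=cam('wrist'); cv2.imwrite('pics/last.png',w['image'])
E
```

```text
ring from here [582.91253021 138.30766836  30.        ] tcp [582.49548163 138.11201364 120.93997207]
(array([ 2.37655083, -0.44633764,  2.38319854]), array([0.4615779 , 0.65691366, 0.574047  ]))
(array([ 2.0326106 , -0.16671418,  2.49576893]), array([0.44900979, 0.45199713, 0.517776  ]))
[582.47987759 138.12275619 120.45128322] 23.965046738081696 33.425
```

```bash
python3 -c "
from rig import bot
print(bot.finish_job())"
```

```text
the job is handed in; nothing more can be done
None
```

I seated the ring-marked blank in the nest and handed the job in at about 33.5 s with the gauge's tip on the glass inside the ring. I got no verdict back.

**Blank:** I gripped it by its upper rim and lowered it until it stopped on the spring pin, with its bottom at 24.3 mm. I then released it and pressed it home with shut fingers. Depth afterwards showed the glass at 30.4 mm, against 30.4 mm for the nest top, and level within 0.007 rad.

**Gauge:** I lifted the smallest gauge out of the holder and lowered it gently onto the ring.
- **Position:** The gripper is about 0.5 mm from the ring centre seen in the last wrist view. The tip was too hidden to measure directly.
- **Push:** About 2.5 N, with the tip pushed in about 2.7 mm, worked out from the arm's height.
- **Grip:** Steady at 24.0 mm.

**Checks that failed or disagreed:**
- One of the nest's four screws was in shadow and gave a bad fit, so I used the other three.
- My first automatic fit of the ring and the depth plane after seating was spoiled by dark or missing pixels. I redid both.
- The force reading wanders by about 0.5 to 0.9 N. It also shows about 2 N sideways that I could not explain, though this could be friction at the tip.
- I did not re-measure the bystanders at the end. They looked undisturbed in the pictures I viewed along the way.

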